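# Catch the lid of a board case on a finger and lower it shut

### The job

The clear lid of the turquoise board case is propped open and its worn hinge lets it drop. With a finger waiting just under the lid, push the orange prop outwards from under it so that it swings away, catch the falling lid on the outside of the finger, and lower it fully shut without letting it slam. Do not lift the lid off the prop, do not pinch the lid or the prop, leave everything else on the bench where it is, and finish clear of it all.

Things in the scene. Friction and masses are not known exactly. Their poses are not given: they have to be found in the camera images.
- case: Fixed turquoise open-topped case, 150 mm deep (its x), 220 mm wide (its y), 80 mm high, walls 5 mm. Origin at the centre of its underside on the bench; its +x points away from the robot to the hinge side, its +y to the left, z up. The space in front of it (its -x side) is free.
- hinge_mid (a point): Middle of the lid's hinge line, on the case's far top rim: 75 mm along the case's +x from its origin, 80 mm above the bench. The hinge line runs along the case's y.
- lid (a joint): Lid angle in rad: 0 is fully shut (level, on the rim), growing as it opens; it rests on the prop at about 0.55. The hinge is loose: unsupported, the lid drops and slams in well under a second. Clear sheet with a turquoise frame on top, 176 mm from hinge to front edge, 256 mm wide, 8 mm thick (frame 11 mm), 0.2 to 0.4 kg.
- lip (a point): Middle of the lid's front lower edge (moves with the lid): 176 mm from the hinge line, at the underside. x axis points along the lid to the hinge, y along the edge. When shut it stands 26 mm proud of the case's front wall, 80 mm above the bench, so a tilted finger fits beneath it.
- lid_liner: The lid's lower layer, 4 mm sheet: the underside and the front edge. Origin on the hinge line at the underside.
- lid_shell: The lid's upper layer, 4 mm sheet, 5 mm shorter at the front than the lower layer. Origin on the hinge line.
- prop (a joint): Swing of the orange prop in rad: 0 is upright (leaning 0.06 rad inwards on its stop, under the lid's load), growing as it swings outwards to the case's +y (left) side, to 2.2 where it hangs outside. About 1 to 2 N at mid-height pushes it over; past about 0.15 its own weight and the lid's carry it on outwards.
- prop_tip (a point): Top end of the prop, where the lid rests. The prop is an orange flat bar 10 mm (along the case's x) by 8 mm by 91 mm, pivoted outside the left wall at case x = -66 mm, y = +118 mm, z = 72 mm. An orange pivot cap 24 mm across sticks out there. Propped, its tip lies about 9 mm behind the lid's front edge and 16 mm in from the lid's left edge.
- prop_face: The inner (right-hand, -y) half of the prop, the side to push on. Origin at the pivot.
- prop_back: The outer (left-hand, +y) half of the prop. Origin at the pivot.
- board: Loose green circuit board 80 x 120 mm, up to 12 mm high, lying in the case on its floor. Leave alone.
- adapter: Loose black power adapter 105 x 45 x 30 mm, beside the case on its right. Leave alone.
- jar: Loose clear screw jar with red cap, 44 mm across, 50 mm high. Leave alone.
- tape: Loose roll of pale tape lying flat, 90 mm across, 22 mm high. Leave alone.
- screwdriver: Loose screwdriver with red handle, 160 mm long, lying flat. Leave alone.
- phone: Loose black phone 150 x 72 x 9 mm lying flat. Leave alone.
- sprayer: Loose white spray bottle with yellow head, 88 mm across, 205 mm high. Leave alone.

How it is judged (in metres and radians):
On the way, in this order (a step that is already met when the one before it is completed fails the run):
1. the prop has been pushed away and the lid, still open, lies on the finger (value of joint prop above 0.3 rad and value of joint lid above 0.15 rad and contact force between the fingers and lid_liner above 0.2 N), for 0.2 s.
2. the lid is shut (value of joint lid below 0.02 rad), for 0.2 s.
At the end, for the whole second after the job is handed in: The lid is fully shut (within 0.02 rad, about 4 mm at its front edge) and at rest, the prop hangs outside the case (beyond 1.3 rad), and no other thing has moved more than 20 mm (value of joint lid below 0.02 rad and velocity of joint lid between -0.05 and 0.05 rad/s and value of joint prop above 1.3 rad and distance of each of board, adapter, jar, tape, screwdriver, phone, sprayer from where it was at the start of the episode below 0.02 m); the robot touches nothing.
It fails at once if the lid slams: it closes faster than 1.8 rad/s within 0.12 rad (21 mm at its front edge) of shut (value of joint lid below 0.12 rad and velocity of joint lid below -1.8 rad/s).
It fails at once if the lid is lifted more than 0.15 rad above its propped angle (value of joint lid above 0.7 rad).
It fails at once if the lid is pinched from above and below (contact force between the fingers and lid_liner above 1 N and contact force between the fingers and lid_shell above 1 N).
It fails at once if the prop is pinched (contact force between the fingers and prop_face above 1 N and contact force between the fingers and prop_back above 1 N).
It fails at once if a bystander is moved more than 20 mm or lifted (distance of any of board, adapter, jar, tape, screwdriver, phone, sprayer from where it was at the start of the episode above 0.02 m).
It also fails if it takes over 48 s, if anything falls off the work surface, if the arm or the gripper's body presses on something with over 40 N, if the wrist force passes 120 N, or if a joint passes its speed limit or range.

### The arm

A 6-joint arm with a two-finger parallel gripper is mounted at the origin on the work surface. World frame = base frame: x ahead of the robot, y to its left, z up, the work surface at z = 0. Lengths are in mm, angles in rad, forces in N, time in s.
With the tool pointing down it reaches from about 400 to 825 mm from the base axis. Payload 7 kg.
Tool frame: the origin (TCP) lies at the very end of the fingers, on their centre line; the grasp point (between the pads) lies 19 mm behind it; z points along the fingers, y is the direction in which the jaws open and shut (so a half turn about z gives the same grasp; the last joint's range is limited). The gripper opens to 88 mm and grips with 3 to 60 N. Pads are 19 mm wide; open, the fingers measure 130 mm over their backs; the gripper's body (78 mm by 193 mm) begins 47 mm behind the grasp point.
Start: joints at [-0.994, 0.359, 0.012, 0, -1.224, -0.288], TCP at [192.215, -647.031, 226.561] pointing down, gripper open.
Joint ranges: [-3.07, 3.07], [-1.43, 2.12], [-1.02, 1.25], [-3.03, 1.67], [-3.05, -0], [-3.03, 3.03]. Speed limits (rad/s): [2.39, 2.39, 3.01, 3.14, 3.14, 3.14].

### API

Orientations are given as a unit quaternion [x, y, z, w].
In Python, from plant import bot gives the robot as it stands. Calls block until the motion is done:
- bot.move_ptp(position, orientation): joint-space move of the TCP to a pose.
- bot.line_to(position, velocity=150, ori=None): straight line of the TCP; ori=None keeps the orientation; velocity is the mean speed in mm/s.
- bot.move_joints(angles): joint-space move.
- bot.move_gripper(opening, force=None): finger opening in mm; force is the grip in N (None keeps the last); returns when the fingers have stopped.
- bot.pause(seconds).
- bot.solve_ik(position, orientation): joint angles nearest the present ones, or None.
- bot.read_state(): the state.
- bot.camera(name): name is "scene" or "top"; returns the picture (384x512x3 uint8, red, green, blue); there is no depth.
- bot.get_calibration(name): a dict with "fx", "fy", "cx", "cy" (pixels), "distortion" ([k1, k2, p1, p2, k3] as OpenCV has them; the pictures are not rectified), "view" (4x4, takes a point from world to camera coordinates). Camera axes: x right, y up, looking along -z (the intrinsics and any distortion apply to the point x, -y, -z); pixel columns grow to the right and rows downward; lengths in mm; the calibration is good to about 2 mm. A picture is of the moment at which its call begins. get_calibration takes no time and is no camera call.
A pose or a line that the arm cannot do raises bot.Unreachable and nothing moves.
- bot.close_job(): hands the job in, once; it reports no verdict.
The state is a dict: "t": time; "joint_pos": joint angles; "qvel": joint speeds; "tau": joint torques, N m; "tcp_pos": TCP position; "eef_rot": TCP orientation; "contact_force": force on the tool from outside, world axes, zero at the start; "moment": the same for the moment, N m; "width": finger opening in mm.
Only numpy, scipy, OpenCV 4.12 (cv2) and the standard library are available. Lean on these libraries where they do the work, as an engineer would, in place of code of your own. Each camera call takes 0.05 s, during which the arm holds its last target. There are 200 camera calls.

## Working session

There is one attempt and no reset: what is moved stays moved. The work goes in short steps, each a Python script; the robot and the scene stay as the last script left them, time stands still between calls to the robot, and variables do not carry over. Pictures are saved under pics/ and viewed, about 8 in all and at most 12, crops included, and the job is handed in when it is done.

```bash
ls; mkdir -p pics
python3 - <<'E'
from plant import bot
import cv2,numpy as np
for n in("scene","top"):
    im=bot.camera(n); cv2.imwrite(f"pics/{n}0.png",im[:,:,::-1])
    c=bot.get_calibration(n); print(n,c)
print(bot.read_state())
E
python3 -c "
import cv2,numpy as np
cv2.imwrite('pics/both0.png',np.vstack([cv2.imread('pics/scene0.png'),cv2.imread('pics/top0.png')])[:, :])"
```

```text
pics
scene {'fx': 489.5490856679418, 'fy': 489.5490856679418, 'cx': 252.34664666244248, 'cy': 195.12209163490954, 'distortion': array([-0.04384854,  0.        ,  0.        ,  0.        ,  0.        ]), 'view': array([[ 4.96016200e-01,  8.68103812e-01,  1.90709347e-02,
        -2.71664503e+02],
       [-6.94079435e-01,  3.83193880e-01,  6.09439241e-01,
         2.91052328e+02],
       [ 5.21748663e-01, -3.15528480e-01,  7.92603375e-01,
        -1.85231663e+03],
       [ 0.00000000e+00,  0.00000000e+00,  0.00000000e+00,
         1.00000000e+00]])}
top {'fx': 431.5022992501947, 'fy': 431.5022992501947, 'cx': 256.32401336159705, 'cy': 198.94514243111496, 'distortion': array([0.03401427, 0.        , 0.        , 0.        , 0.        ]), 'view': array([[-2.60985177e-02, -9.99658574e-01,  1.26577071e-03,
         1.29871328e+01],
       [ 9.91999657e-01, -2.57420754e-02,  1.23588128e-01,
        -5.71813772e+02],
       [-1.23513349e-01,  4.48111106e-03,  9.92332793e-01,
        -1.26310308e+03],
       [ 0.00000000e+00,  0.00000000e+00,  0.00000000e+00,
         1.00000000e+00]])}
{'t': 0.1, 'joint_pos': array([-9.93852717e-01,  3.59312239e-01,  1.11485218e-02, -3.02621636e-04,
       -1.22412101e+00, -2.88098670e-01]), 'qvel': array([-2.41966622e-04, -4.34665573e-05,  2.50130985e-03, -1.34252418e-03,
        7.12552291e-04,  6.90420782e-04]), 'tau': array([-9.53773269e-04, -5.84161949e+01,  2.93753189e+01,  7.01559618e+00,
        1.01743321e-02, -4.92200115e-05]), 'tcp_pos': array([ 192.111582  , -646.61839242,  225.71855802]), 'eef_rot': array([-1.43869914e-01,  9.89596319e-01,  7.35302458e-04, -1.82770520e-04]), 'contact_force': array([ 0.41548164,  0.18626188, -1.02720178]), 'moment': array([ 0.00640925, -0.00352281, -0.00091136]), 'width': 87.77888484788448}
```

View pics/scene0.png

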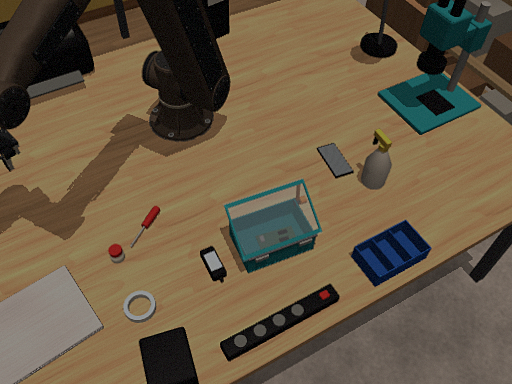

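View pics/top0.png

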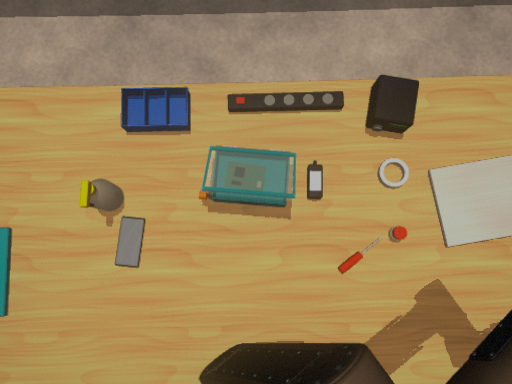

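The scene view shows the case around (272,225), with the lid raised on the robot side and the orange prop near (301,193). The top view shows the case around (250,175), with the orange cap near (204,196). I'll zoom in on both.

Run:
```python
import cv2,numpy as np
a=cv2.imread('pics/scene0.png')[170:280,215:335]; b=cv2.imread('pics/top0.png')[135:220,190:310]
r=lambda i,s:cv2.resize(i,None,fx=s,fy=s,interpolation=cv2.INTER_CUBIC)
a=r(a,5)[:, :];b=r(b,5)
cv2.imwrite('pics/za.png',a); cv2.imwrite('pics/zb.png',b)
for n in("scene0","top0"):
    h=cv2.cvtColor(cv2.imread(f'pics/{n}.png'),cv2.COLOR_BGR2HSV)
    m=cv2.inRange(h,(3,120,90),(16,255,255))
    x0,y0,x1,y1=(215,170,335,280) if n[0]=='s' else (190,135,310,220)
    k=np.zeros_like(m);k[y0:y1,x0:x1]=m[y0:y1,x0:x1]
    _,_,st,ce=cv2.connectedComponentsWithStats(k)
    for s,c in zip(st[1:],ce[1:]):
        if s[4]>3: print(n,s,c)
```

```text
scene0 [283 170  17   6  43] [289.86046512 171.23255814]
scene0 [304 170  28  13  79] [316.96202532 174.96202532]
scene0 [224 175  62  27 195] [254.20512821 187.6       ]
scene0 [307 175  27  14  75] [321.6        181.49333333]
scene0 [318 189  11   7  21] [322.14285714 192.04761905]
scene0 [321 195   5   2   6] [323.16666667 195.66666667]
scene0 [300 196   5   3   9] [302. 197.]
scene0 [301 199   5   3  12] [303.41666667 200.08333333]
scene0 [215 201   8   5  18] [218.33333333 202.94444444]
scene0 [321 205  14  11  52] [329.51923077 209.80769231]
scene0 [320 211   3   2   5] [320.8 211.4]
scene0 [316 212   7  10  21] [318.61904762 216.52380952]
scene0 [215 215  12  17  63] [218.6984127  221.87301587]
scene0 [323 215   6   6  15] [325.6 217.6]
scene0 [329 222   6   5  17] [331.58823529 223.52941176]
scene0 [220 225  26  47 339] [230.97345133 250.66961652]
scene0 [322 229   3   2   4] [323.   229.25]
scene0 [332 230   3   3   4] [333.25 231.  ]
scene0 [329 233   2   3   4] [329.5  233.75]
scene0 [328 235   7   6  11] [331.36363636 237.18181818]
scene0 [315 238   3   8   9] [315.66666667 241.44444444]
scene0 [276 262   6   3   8] [278.5 263. ]
scene0 [267 266   3   3   5] [268.  267.2]
scene0 [261 268   4   3   5] [262.2 269. ]
scene0 [243 270  19  10  34] [251.88235294 275.20588235]
scene0 [230 275   4   2   5] [231.4 275.4]
scene0 [273 274  14   6  20] [279.7  277.05]
scene0 [288 275   6   2   6] [290.5 275.5]
scene0 [284 277   4   3   5] [285.2 278. ]
scene0 [304 276   8   4  10] [307.6 277.6]
top0 [291 140  16   3  31] [298.19354839 140.64516129]
top0 [299 181   8   3   9] [302.22222222 181.66666667]
top0 [199 191  92  28 697] [244.71305595 207.8507891 ]
```

View pics/za.png

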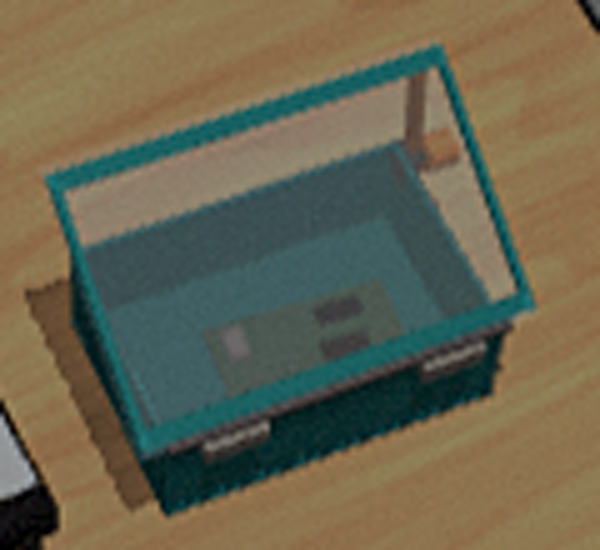

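View pics/zb.png

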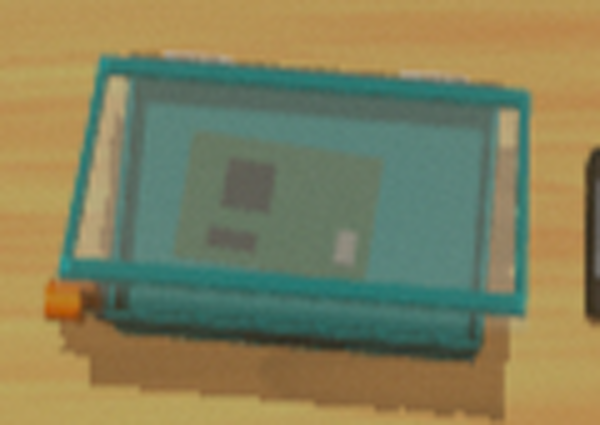

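The crops show the four lid corners: front-left (440,47), front-right (47,180), back-left (533,305) and back-right (147,450) in the scene crop, with matching corners in the top crop. The orange cap is at (440,148) and (64,300). Next I triangulate these.

```bash
cat > geo.py <<'E'
import numpy as np,cv2
from plant import bot
def ray(n,uv):
    c=bot.get_calibration(n);K=np.array([[c['fx'],0,c['cx']],[0,c['fy'],c['cy']],[0,0,1]])
    x,y=cv2.undistortPoints(np.array([[uv]],float),K,np.array(c['distortion']))[0,0]
    R=c['view'][:3,:3];t=c['view'][:3,3]
    d=R.T@np.array([x,-y,-1]);return -R.T@t,d/np.linalg.norm(d)
def tri(us,ut):
    (a,d),(b,e)=ray('scene',us),ray('top',ut)
    s=np.linalg.lstsq(np.c_[d,-e],b-a,rcond=None)[0]
    p,q=a+s[0]*d,b+s[1]*e
    return (p+q)/2,np.linalg.norm(p-q)
A=lambda x,y:(215+(x+.5)/5-.5,170+(y+.5)/5-.5)
B=lambda x,y:(190+(x+.5)/5-.5,135+(y+.5)/5-.5)
E
python3 - <<'E'
from geo import *
np.set_printoptions(precision=1,suppress=True)
P={}
for k,a,b in [('FL',(440,47),(62,275)),('FR',(47,180),(527,313)),('BL',(533,305),(103,58)),('BR',(147,450),(530,90)),('cap',(440,148),(64,300)),('bsR',(172,515),None)]:
    if b is None:continue
    P[k],g=tri(A(*a),B(*b));print(k,P[k],'gap %.1f'%g)
for a,b in('FL','FR'),('BL','BR'),('FL','BL'),('FR','BR'):print(a,b,np.linalg.norm(P[a]-P[b]))
d=P['FL']-P['FR']+P['BL']-P['BR'];yaw=np.arctan2(-d[0],d[1]);print('yaw',yaw)
for c in('FL','FR'):
    print(np.arcsin((P[c]-P['B'+c[1]])[2]/176))
ex=np.array([np.cos(yaw),np.sin(yaw),0]);ey=np.array([-ex[1],ex[0],0])
hm=(P['BL']+P['BR'])/2; o1=hm-75*ex; print('origin from hinge',o1)
fm=(P['FL']+P['FR'])/2; print('origin from front',fm-ex*(75-176*np.cos(.55)-11*np.sin(.55)))
print('origin from cap',P['cap']+66*ex-122*ey)
E
```

```text
FL [584.5 145.5 174.9] gap 3.1
FR [ 557.5 -103.9  173.8] gap 3.0
BL [723.8 129.8  93.2] gap 2.4
BR [ 698.5 -117.6   94.1] gap 4.1
cap [585.5 157.5  68.9] gap 3.2
FL FR 250.87946487238509
BL BR 248.7267285908992
FL BL 162.2672632958983
FR BR 162.54611781407067
yaw -0.1048603455787695
0.48258708495025215
0.4697081670342098
origin from hinge [636.6  13.9  93.7]
origin from front [651.3  12.3 174.4]
origin from cap [638.4  29.2  68.9]
```

```bash
cat >> geo.py <<'E'
from scipy.spatial.transform import Rotation as Ro
O=np.array([635.,14.,0]);YAW=-.105
RC=Ro.from_euler('z',YAW).as_matrix()
def W(p):return O+RC@np.array(p,float)
def ori(tau,s=1):
    z=np.array([np.cos(tau),0,-np.sin(tau)]);y=np.array([0,s,0.]);x=np.cross(y,z)
    return Ro.from_matrix(RC@np.c_[x,y,z]).as_quat()
def tcp(al,L,gap,y,tau,h=9.5):
    c,s=np.cos(tau),np.sin(tau)
    return W([75-176*np.cos(al)+L*c-h*s,y,80+176*np.sin(al)-L*s-h*c-gap])
E
python3 - <<'E'
from geo import *
np.set_printoptions(precision=2,suppress=True)
for td in(30,40,50,60):
  for s in(1,-1):
    t=np.deg2rad(td);r=[]
    for p in(tcp(.55,30,6,60,t)-RC[:,0]*90,tcp(.55,30,6,60,t),tcp(.5,30,6,125,t),tcp(0,18,3,70,t),tcp(0,18,10,70,t)-RC[:,0]*90):
        q=bot.solve_ik(p,ori(t,s));r.append(None if q is None else np.array(q))
    print(td,s,*r,sep='\n  ')
print(tcp(.55,30,6,60,np.deg2rad(40)))
E
```

```text
30
  1
  None
  None
  None
  None
  None
30
  -1
  None
  None
  None
  None
  None
40
  1
  [-0.23 -0.09 -0.94 -2.58 -0.17  1.1 ]
  [-0.23  0.07 -0.85 -2.72 -0.24  1.24]
  None
  None
  None
40
  -1
  [-0.23 -0.09 -0.94 -2.58 -0.17 -2.05]
  [-0.23  0.07 -0.85 -2.72 -0.24 -1.9 ]
  None
  None
  None
50
  1
  None
  None
  None
  [-0.22  0.2  -0.92 -2.84 -0.25  1.37]
  None
50
  -1
  None
  None
  None
  [-0.22  0.2  -0.92 -2.84 -0.25 -1.78]
  None
60
  1
  None
  None
  None
  None
  None
60
  -1
  None
  None
  None
  None
  None
[583.44  79.77 139.43]
```

```bash
cat >> geo.py <<'E'
def frame(tau,psi,s=1):
    f=np.array([np.cos(tau)*np.cos(psi),np.cos(tau)*np.sin(psi),-np.sin(tau)])
    n=np.cross(f,[0,1,0]);n/=np.linalg.norm(n)
    if n[2]<0:n=-n
    x=s*n;return f,n,Ro.from_matrix(RC@np.c_[x,np.cross(f,x),f]).as_quat()
def tcp2(al,L,gap,y,tau,psi,h=9.5):  # y = where finger centre line crosses the lip
    f,n,_=frame(tau,psi)
    return W(np.array([75-176*np.cos(al),y,80+176*np.sin(al)-gap])+L*f-h*n)
E
python3 - <<'E'
from geo import *
np.set_printoptions(precision=2,suppress=True)
for td in(25,35,45,55,65,72,80):
  for pd in(-75,-60,-45,-30,-15,0,15,30,45,60,75):
    t,p=np.deg2rad([td,pd]);o=''
    for s in(1,-1):
      q4=frame(t,p,s)[2]
      o+=''.join('.' if bot.solve_ik(x,q4) is None else 'Y' for x in(tcp2(.55,30,6,60,t,p)-RC[:,0]*90,tcp2(.55,30,6,60,t,p),tcp2(.5,30,6,125,t,p),tcp2(0,18,3,70,t,p),tcp2(0,18,10,70,t,p)-RC[:,0]*90))+' '
    if 'Y' in o:print(td,pd,o)
E
```

```text
25 -75 YYYYY YYYYY 
25 -60 YYYYY YYYYY 
25 -45 ..Y.. ..Y.. 
25 15 .YY.. .YY.. 
25 30 YYYY. YYYY. 
25 45 YYYYY YYYYY 
25 60 Y..YY YYYYY 
25 75 YYYY. YYYYY 
35 -75 YYYYY Y..YY 
35 -60 YYYYY YYYYY 
35 -45 .YY.. .YY.. 
35 0 .Y... .Y... 
35 15 YYYY. YYYY. 
35 30 ...YY YYYYY 
35 45 YYYYY YYYYY 
35 60 YYY.. YYYYY 
35 75 YYYYY YYYYY 
45 -75 YYYYY ....Y 
45 -60 YYYYY YYYYY 
45 -45 .YY.. .YY.. 
45 15 ...YY ...YY 
45 30 ...Y. ...YY 
45 45 YYYYY YYYYY 
45 60 YYYYY YYYYY 
45 75 YYYYY YYYYY 
55 -75 YYYYY YYYY. 
55 -60 YYYYY ...YY 
55 -45 YYYY. YYYY. 
55 -30 .YY.. .YY.. 
55 45 YYYYY YYYYY 
55 60 YYYYY YYYYY 
55 75 YYYYY YYYYY 
65 -75 YYYYY YYYYY 
65 -60 YYYYY YYYY. 
65 -45 YYYY. .YY.. 
65 -30 YYY.. ..... 
65 -15 .YY.. ..... 
65 0 .YY.. ..Y.. 
65 15 .YY.. .Y... 
65 30 YYY.. YYY.. 
65 45 YYYYY YYYYY 
65 60 YYYYY YYYYY 
65 75 YYYYY YYYYY 
72 -75 YYYYY YYYYY 
72 -60 YYYYY YYYYY 
72 -45 YYYYY YYYY. 
72 -30 YYYY. YYY.. 
72 -15 YYYY. YYY.. 
72 0 YYY.. YYY.. 
72 15 YYYY. YYYY. 
72 30 YYYY. YYYY. 
72 45 YYYYY YYYYY 
72 60 YYYYY YYYYY 
72 75 YYYYY YYYYY 
80 -75 YYYYY YYYYY 
80 -60 YYYYY YYYYY 
80 -45 YYYYY YYYYY 
80 -30 YYYYY YYYYY 
80 -15 YYYYY YYYYY 
80 0 YYYYY YYYYY 
80 15 YYYYY YYYYY 
80 30 YYYYY YYYYY 
80 45 YYYYY YYYYY 
80 60 YYYYY YYYYY 
80 75 YYYYY YYYYY
```

```bash
cat >> geo.py <<'E'
def frame3(tau,psi,s=1):   # jaw axis along surface normal n: lid lies on the outer back of a finger
    f,n,_=frame(tau,psi);y=s*n
    return f,n,Ro.from_matrix(RC@np.c_[np.cross(y,f),y,f]).as_quat()
def tcp3(al,L,gap,y,tau,psi,h=21.):
    f,n,_=frame(tau,psi)
    return W(np.array([75-176*np.cos(al),y,80+176*np.sin(al)-gap])+L*f-h*n)
def path(t,p):
    P=[tcp3(.55,33,7,50,t,p)-RC[:,0]*d for d in(110,70,35,0)]
    P+=[tcp3(.55,33,7,y,t,p) for y in(70,90,112)]
    P+=[tcp3(a,33-11*k,0,112-42*k,t,p) for a,k in((.5,0),(.4,.33),(.3,.67),(.2,1),(.1,1),(0,1))]
    P+=[tcp3(0,22,8,70,t,p)-RC[:,0]*d for d in(0,35,90)]
    return P
E
python3 - <<'E'
from geo import *
np.set_printoptions(precision=2,suppress=True)
for td in(25,30,35,40,45,50):
  for pd in(20,30,40,50,60):
    t,p=np.deg2rad([td,pd])
    f,n,_=frame(t,p)
    sl=np.degrees(np.arctan2(-f[2],f[0]))
    for s in(1,-1):
      q4=frame3(t,p,s)[2];J=[bot.solve_ik(x,q4) for x in path(t,p)]
      bad=[i for i,j in enumerate(J) if j is None]
      if bad: print(td,pd,s,'bad',bad);continue
      J=np.array(J);x=f@[0,0,1];xt=np.cross(n,f)
      low=min((tcp3(0,22,8,70,t,p)[2]-66*f[2]-96.5*n[2]-39*abs(xt[2])),1e9)
      print(td,pd,s,'slope %.0f jump %.2f lowbody %.0f'%(sl,abs(np.diff(J,axis=0)).max(),low),J[0],J[6],J[-1])
E
```

```text
25 20 1 bad [0, 11, 12, 13, 14, 15]
25 20 -1 bad [0, 11, 12, 13, 14, 15]
25 30 1 bad [15]
25 30 -1 bad [14, 15]
25 40 1 slope 31 jump 0.21 lowbody -22 [-0.56  0.21 -0.81 -1.68 -0.98 -0.96] [-0.31  0.29 -0.64 -1.85 -0.83 -1.02] [-0.71  0.7  -0.92 -1.86 -1.15 -0.29]
25 40 -1 slope 31 jump 0.21 lowbody -22 [-0.56  0.21 -0.81 -1.68 -0.98  2.19] [-0.31  0.29 -0.64 -1.85 -0.83  2.12] [-0.71  0.7  -0.92 -1.86 -1.15  2.86]
25 50 1 slope 36 jump 0.14 lowbody -20 [-0.52  0.24 -0.71 -1.53 -1.05 -1.16] [-0.29  0.32 -0.54 -1.65 -0.91 -1.26] [-0.6   0.59 -0.78 -1.68 -1.11 -0.68]
25 50 -1 slope 36 jump 0.14 lowbody -20 [-0.52  0.24 -0.71 -1.53 -1.05  1.98] [-0.29  0.32 -0.54 -1.65 -0.91  1.88] [-0.6   0.59 -0.78 -1.68 -1.11  2.46]
25 60 1 slope 43 jump 0.11 lowbody -16 [-0.47  0.28 -0.62 -1.4  -1.14 -1.37] [-0.27  0.36 -0.45 -1.5  -1.02 -1.5 ] [-0.52  0.56 -0.67 -1.51 -1.13 -1.  ]
25 60 -1 slope 43 jump 0.11 lowbody -16 [-0.47  0.28 -0.62 -1.4  -1.14  1.77] [-0.27  0.36 -0.45 -1.5  -1.02  1.65] [-0.52  0.56 -0.67 -1.51 -1.13  2.14]
30 20 1 bad [13, 14, 15]
30 20 -1 bad [13, 14, 15]
30 30 1 bad [15]
[... 4800 characters left out ...]
0 30 -1 bad [0, 1, 2, 3, 4, 5, 6, 7, 8, 9, 10, 11, 15]
50 40 1 bad [0, 6]
50 40 -1 bad [0]
50 50 1 slope 62 jump 0.11 lowbody 33 [ 0.24 -0.08 -0.69 -0.81 -0.47 -2.71] [ 0.31  0.11 -0.5  -0.77 -0.42 -2.79] [ 0.06  0.13 -0.69 -1.19 -0.46 -2.15]
50 50 -1 slope 62 jump 0.11 lowbody 33 [ 0.24 -0.08 -0.69 -0.81 -0.47  0.43] [ 0.31  0.11 -0.5  -0.77 -0.42  0.35] [ 0.06  0.13 -0.69 -1.19 -0.46  0.99]
50 60 1 slope 67 jump 0.10 lowbody 40 [ 0.1  -0.01 -0.6  -0.87 -0.68 -2.6 ] [ 0.2   0.16 -0.42 -0.84 -0.62 -2.71] [ 0.01  0.17 -0.64 -1.12 -0.61 -2.23]
50 60 -1 slope 67 jump 0.10 lowbody 40 [ 0.1  -0.01 -0.6  -0.87 -0.68  0.54] [ 0.2   0.16 -0.42 -0.84 -0.62  0.43] [ 0.01  0.17 -0.64 -1.12 -0.61  0.91]
```

```bash
cat >> geo.py <<'E'
T,PS=np.deg2rad(42),np.deg2rad(42)
S=-1
Q=frame3(T,PS,S)[2]
def P(al,L,gap,y,dx=0):return tcp3(al,L,gap,y,T,PS)+RC[:,0]*dx
def st():
    s=bot.read_state();print('t %.1f'%s['t'],'tcp',np.round(s['tcp_pos'],1),'F',np.round(s['contact_force'],2))
    return s
def snap(n):
    a,b=bot.camera('scene')[120:290,200:370],bot.camera('top')[120:290,170:340]
    r=lambda i:cv2.resize(i[:,:,::-1],(510,510),interpolation=cv2.INTER_CUBIC)
    cv2.imwrite(f'pics/{n}.png',cv2.resize(np.hstack([r(a),r(b)]),(800,400)))
E
python3 - <<'E'
from geo import *
np.set_printoptions(precision=2,suppress=True)
bot.move_gripper(0)
for z in(80,50,20,0):
    p=P(.55,38,7,45,-100)+[0,0,z]; q=bot.solve_ik(p,Q)
    print(z,q)
    if q is not None: break
bot.move_ptp(p,Q); st()
bot.line_to(P(.55,38,7,45,-100),150); st(); print(bot.read_state()['width'])
snap('s1')
E
```

```text
80 [ 0.36 -0.25 -0.74 -0.67 -0.33  0.28]
t 4.3 tcp [472.7  95.1 206.2] F [ 0.03  0.84 -0.44]
t 5.2 tcp [472.7  95.  126.4] F [ 0.18 -0.06  0.13]
0.6106372796702427
```

View pics/s1.png

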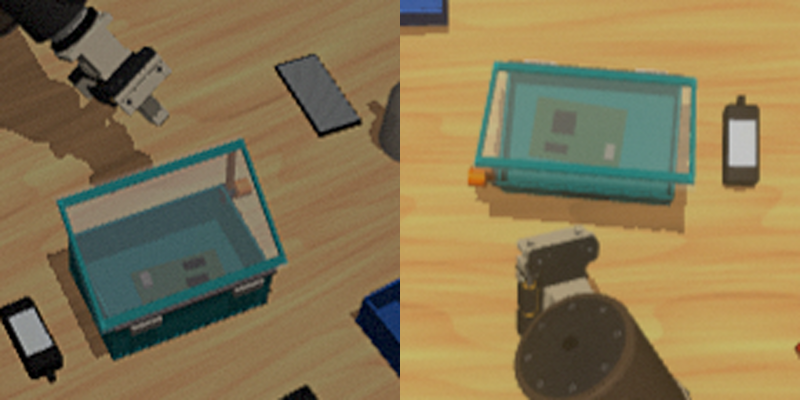

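Left half (scene): fingertip near (165,120), clear of the lid, and the prop still stands at (232,165). Right half (top): gripper in front of the case near (555,260). Next I check projections of the model against these pixels.

Run:
```python
from geo import *
np.set_printoptions(precision=1,suppress=True)
def proj(n,p):
    c=bot.get_calibration(n);K=np.array([[c['fx'],0,c['cx']],[0,c['fy'],c['cy']],[0,0,1]])
    q=c['view'][:3]@np.r_[p,1];q=q*[1,-1,-1]
    return cv2.projectPoints(q[None],np.zeros(3),np.zeros(3),K,np.array(c['distortion']))[0][0,0]
s=st();f,n,_=frame(T,PS);xt=np.cross(n,f)
for nm,v in(('tcp',0*n),('up',21*n),('upL',21*n+9.5*xt),('upR',21*n-9.5*xt),('dnL',-21*n+9.5*xt),('dnR',-21*n-9.5*xt)):
    print(nm,(proj('scene',s['tcp_pos']+RC@v)-[200,120])*400/170)
al=.55;c,sn=np.cos(al),np.sin(al)
for nm,y,m in(('FL',128,('scene',A(440,47),'top',B(62,275))),('FR',-128,('scene',A(47,180),'top',B(527,313)))):
  w=W([75-171*c+11*sn,y,80+171*sn+11*c]);lo=W([75-176*c,y,80+176*sn])
  for i in(0,2):print(nm,m[i],'meas',np.array(m[i+1]),'model top',proj(m[i],w),'lip',proj(m[i],lo))
for nm,y,m in(('BL',128,('scene',A(533,305),'top',B(103,58))),('BR',-128,('scene',A(147,450),'top',B(530,90)))):
  w=W([75+11*sn,y,80+11*c])
  for i in(0,2):print(nm,m[i],'meas',np.array(m[i+1]),'model top',proj(m[i],w))
im=bot.camera('scene')[150:185,245:285];cv2.imwrite('pics/tip.png',cv2.resize(im[:,:,::-1],None,fx=14,fy=14,interpolation=cv2.INTER_CUBIC))
```

```text
t 5.3 tcp [472.6  95.5 126.8] F [ 0.4 -0.3  0.1]
tcp [159.2 119. ]
up [164.8 121.1]
upL [169.7 115.9]
upR [160.  126.4]
dnL [158.5 111.9]
dnR [149.  122.2]
FL scene meas [302.6 179. ] model top [302.8 177.7] lip [301.1 176.8]
FL top meas [202.  189.6] model top [200.3 189.4] lip [200.3 193.5]
FR scene meas [224.  205.6] model top [222.5 204.8] lip [221.3 203.6]
FR top meas [295.  197.2] model top [295.6 196.9] lip [295.1 200.9]
BL scene meas [321.2 230.6] model top [322.4 232.2]
BL top meas [210.2 146.2] model top [208.9 144.7]
BR scene meas [244.  259.6] model top [242.6 262. ]
BR top meas [295.6 152.6] model top [296.2 151.5]
```

View pics/tip.png

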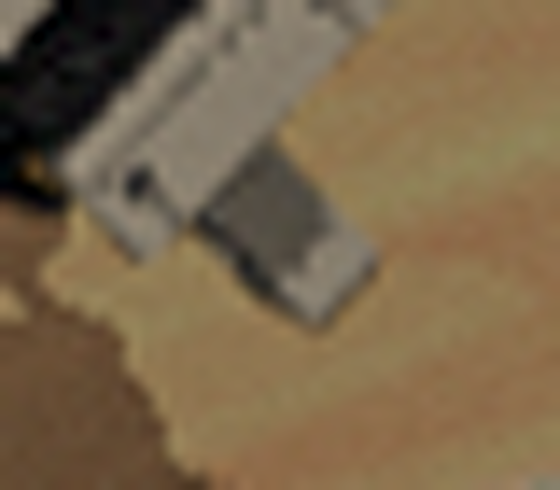

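The tip crop shows the finger's upper-face end corners at (378,262) and (318,328). They match the projected upL and upR to within about 1 px, so the 21 mm finger half-thickness holds, and the lid corners agree to about 1–2 px. Now I insert the finger.

Run:
```python
from geo import *
bot.line_to(P(.55,38,8,45,-40),120); st()
bot.line_to(P(.55,38,8,45),60); st()
bot.line_to(P(.55,38,8,70),60); st()
snap('s2')
```

```text
t 6.0 tcp [531.4  89.2 124.8] F [-0.02 -1.05 -0.44]
t 6.8 tcp [571.5  85.  124.9] F [-0.11  0.05 -0.28]
t 7.4 tcp [574.3 110.2 125.3] F [-0.22  0.07 -0.47]
```

View pics/s2.png

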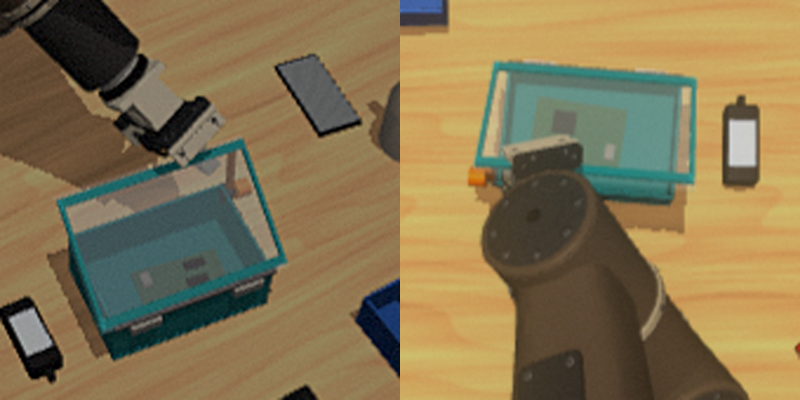

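Scene half: the finger is under the clear lid, tip near (215,170), just right of the prop at (235,165). The lid hasn't moved and forces are near zero. Now the push.

Run:
```python
from geo import *
for y in(78,84,90,96,102,108,114):
    bot.line_to(P(.55,38,8,y),60); st()
bot.pause(.4); st()
snap('s3')
```

```text
t 7.8 tcp [575.2 117.9 125.2] F [-0.14 -0.23 -0.05]
t 8.0 tcp [575.8 123.9 125.2] F [ 0.01 -0.4  -0.29]
t 8.2 tcp [576.5 130.  125.2] F [-0.   -0.1   0.09]
t 8.5 tcp [576.8 136.1 125. ] F [ 0.36 -0.44 -1.41]
t 8.8 tcp [577.4 141.9 124.9] F [-1.31 -0.13 -0.93]
t 9.0 tcp [578.3 147.8 125.1] F [-1.15 -0.84 -1.02]
t 9.2 tcp [579.  153.7 125.2] F [-0.85 -0.48 -0.65]
t 9.7 tcp [579.1 153.5 125.2] F [-0.73  0.3  -1.03]
```

View pics/s3.png

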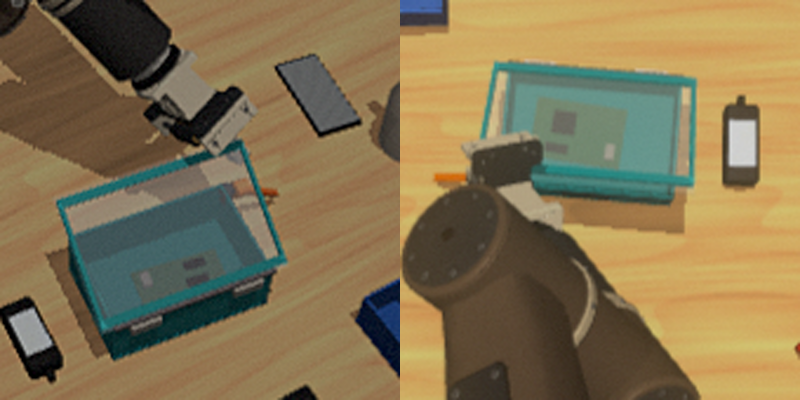

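The prop now lies outside (orange bar at (270,192) scene, (450,178) top). The lid is still open, resting on the finger with about 1 N on the tool. Now lowering along the lip's arc.

Run:
```python
from geo import *
for al in(.45,.4,.35,.3,.25,.2,.15,.1,.07,.04,.02,0):
    k=min(1,(.5-al)/.3)
    bot.line_to(P(al,38-17*k,0,114-44*k),60 if al>.12 else 30); st()
snap('s4')
```

```text
t 10.1 tcp [567.9 145.8 119.5] F [-4.39 -1.    0.71]
t 10.5 tcp [562.2 137.7 113.5] F [-2.83  1.02 -0.26]
t 10.8 tcp [556.6 129.5 107.3] F [-3.03  0.44 -0.33]
t 11.2 tcp [551.2 121.2 100.8] F [-2.58  1.83 -0.65]
t 11.5 tcp [546.4 112.9  94.2] F [-2.32  0.77 -0.32]
t 11.9 tcp [541.9 104.6  87.5] F [-2.8  -0.32 -1.09]
t 12.2 tcp [540.2 105.1  78.7] F [-4.01  2.2  -1.1 ]
t 12.6 tcp [539.4 105.   70.3] F [-2.06  1.99 -1.53]
t 12.9 tcp [539.  104.9  64.9] F [-1.41  1.83 -0.73]
t 13.3 tcp [539.3 104.6  59.9] F [-0.22  0.58  0.2 ]
t 13.5 tcp [538.7 104.9  56.1] F [0.76 0.12 0.35]
t 13.8 tcp [538.4 104.9  52.5] F [-0.24  0.39  0.66]
```

View pics/s4.png

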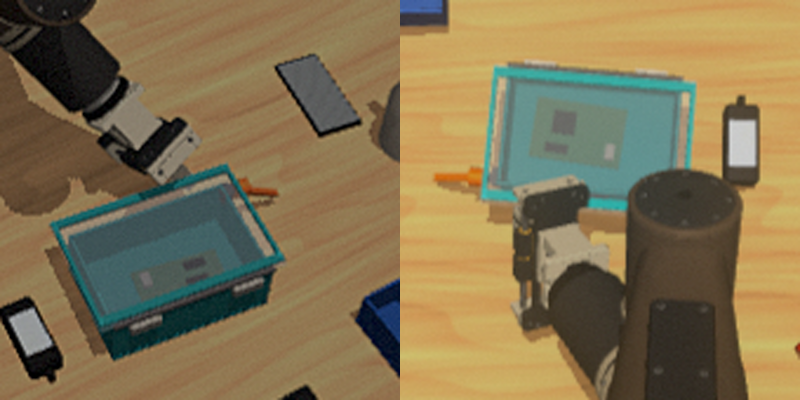

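The lid looks shut, the prop hangs outside, and the finger is unloaded. Now I back out and check.

Run:
```python
from geo import *
bot.line_to(P(0,21,3,70),30)
for d in(-60,-45,-30):
    try: bot.line_to(P(0,21,3,70,d),60);print(d);break
    except bot.Unreachable: print('unr',d)
st()
for up in(100,60):
    try: bot.line_to(P(0,21,3,70,d)+[-10,-20,up],100);break
    except bot.Unreachable: print('unr up',up)
j=bot.read_state()['joint_pos'];j=np.array(j);j[0]-=.6;bot.move_joints(j);bot.pause(.5);st()
snap('s5')
a,b=bot.camera('scene'),bot.camera('top')
cv2.imwrite('pics/f.png',np.hstack([cv2.resize(a[150:280,210:340][:,:,::-1],(400,400)),cv2.resize(b[130:260,180:310][:,:,::-1],(400,400))]))
```

```text
-60
t 15.3 tcp [479.2 111.3  49.7] F [-0.29 -0.37 -0.25]
t 18.0 tcp [ 438.5 -188.8  149.3] F [-0.65 -0.2   0.1 ]
```

View pics/f.png

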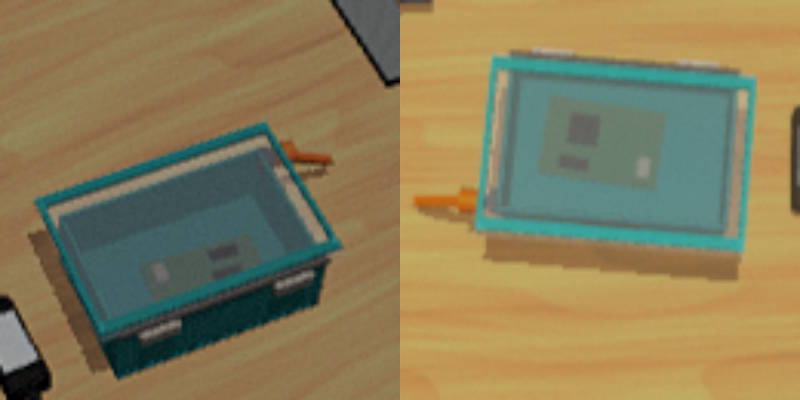

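Run:
```python
from geo import *
k=130/400
for n,a,b in(('FL',(266,124),(477,230)),('FR',(37,201),(742,250)),('BL',(341,246),(494,58)),('BR',(98,333),(755,77)),('proptip',(330,161),(415,200))):
    p,g=tri((210+(a[0]+.5)*k-.5,150+(a[1]+.5)*k-.5),(180+(b[0]+.5)*k-.5,130+(b[1]+.5)*k-.5))
    print(n,np.round(p),round(g,1),'case',np.round(RC.T@(p-O)))
# bystander check: colour difference start vs now outside case/robot
c0,c1=cv2.imread('pics/scene0.png'),bot.camera('scene')[:,:,::-1]
d=cv2.threshold(cv2.absdiff(c0,c1).max(2),70,255,0)[1];d=cv2.morphologyEx(d,cv2.MORPH_OPEN,np.ones((3,3)))
print([tuple(s) for s in cv2.connectedComponentsWithStats(d)[2][1:] if s[4]>15])
```

```text
FL [613. -76. 344.] 282.0 case [-13. -92. 344.]
FR [ 585. -264.  347.] 272.8 case [ -21. -281.  347.]
BL [745. -96. 345.] 283.9 case [121. -98. 345.]
BR [ 715. -284.  346.] 276.0 case [ 111. -288.  346.]
proptip [646. -36. 304.] 290.2 case [ 16. -48. 304.]
[(np.int32(70), np.int32(3), np.int32(9), np.int32(12), np.int32(61)), (np.int32(168), np.int32(26), np.int32(5), np.int32(4), np.int32(17)), (np.int32(52), np.int32(30), np.int32(5), np.int32(4), np.int32(19)), (np.int32(172), np.int32(31), np.int32(22), np.int32(22), np.int32(238)), (np.int32(217), np.int32(35), np.int32(13), np.int32(35), np.int32(236)), (np.int32(104), np.int32(38), np.int32(57), np.int32(54), np.int32(1517)), (np.int32(123), np.int32(85), np.int32(35), np.int32(39), np.int32(835)), (np.int32(121), np.int32(92), np.int32(7), np.int32(5), np.int32(23)), (np.int32(0), np.int32(94), np.int32(30), np.int32(76), np.int32(1306)), (np.int32(206), np.int32(98), np.int32(7), np.int32(10), np.int32(49)), (np.int32(213), np.int32(98), np.int32(13), np.int32(12), np.int32(93)), (np.int32(136), np.int32(126), np.int32(5), np.int32(7), np.int32(27)), (np.int32(146), np.int32(137), np.int32(12), np.int32(7), np.int32(42)), (np.int32(144), np.int32(152), np.int32(42), np.int32(20), np.int32(165)), (np.int32(175), np.int32(160), np.int32(10), np.int32(10), np.int32(67)), (np.int32(225), np.int32(180), np.int32(79), np.int32(30), np.int32(324)), (np.int32(230), np.int32(190), np.int32(66), np.int32(25), np.int32(256)), (np.int32(222), np.int32(214), np.int32(5), np.int32(4), np.int32(19))]
```

I forgot that the right half of the picture starts at column 400, so I repeat the triangulation with that fixed.

Run:
```python
from geo import *
k=130/400
for n,a,b in(('FL',(266,124),(477,230)),('FR',(37,201),(742,250)),('BL',(341,246),(494,58)),('BR',(98,333),(755,77)),('proptip',(330,161),(415,200))):
    p,g=tri((210+(a[0]+.5)*k-.5,150+(a[1]+.5)*k-.5),(180+(b[0]-400+.5)*k-.5,130+(b[1]+.5)*k-.5))
    print(n,np.round(p),round(g,1),'case',np.round(RC.T@(p-O)))
```

```text
FL [555. 150.  86.] 5.1 case [-94. 127.  86.]
FR [529. -99.  88.] 2.3 case [ -94. -123.   88.]
BL [718. 131.  90.] 3.8 case [ 70. 125.  90.]
BR [ 691. -118.   93.] 1.6 case [  70. -126.   93.]
proptip [592. 216.  24.] 0.5 case [-64. 196.  24.]
```

The lid's front corners are at z = 86 and 88 mm and its rear corners at 90 and 93 mm, so it is level to within measuring error. The prop tip sits at z = 24 mm, case y = 196 mm, which puts the prop at about 2.1 rad. The arm is clear, so I hand the job in.

```bash
python3 -c "
from plant import bot
bot.close_job()"
```

```text
the job is handed in; nothing more can be done
```

The lid is shut, the prop hangs outside the case, and the job was handed in after about 18 s of robot time. `close_job` reports no verdict, so the success below rests on my own checks.

**What I did:** With the gripper closed, I slid a tilted finger under the lid from the front right and pushed the prop outwards. The lid dropped onto the back of the finger. I lowered it along the lip's arc in small steps, slowing near the end. The measured force stayed below 5 N, and the finger carried no load by the end. Then I backed the arm out clear.

**Last checks:**
- **Lid:** it looks shut, with its top at z = 86–93 mm, nominally 91. The front corners read about 5 mm lower than the rear, within the few-millimetre spread of the picked points. This check cannot resolve the 0.02 rad limit.
- **Prop:** its tip is at z = 24 mm and case y = 196 mm, so it is swung to about 2.1 rad.
- **Contact:** the last force reading, with the arm withdrawn, was under 1 N, which is sensor noise.
- **Other things on the bench:** comparing the first and last scene pictures showed changes only around the arm, its shadow and the lid. I did not measure each bystander's position.

My first triangulation of the final lid corners gave nonsense because I forgot the side-by-side offset in the picture. I redid it with that fixed, and those are the numbers above.

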